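Build the sieve stack on the shaker

ROBOT

A 7-joint arm with a two-finger parallel gripper is mounted at the origin on a cart in front of the work surface, level with it; the furniture and walls round the work are solid. World frame = base frame: x ahead of the robot, y to its left, z up, the work surface at z = 0. Lengths are in m, angles in rad, forces in N, time in s.
With the tool pointing down it reaches from about 0.4 to 0.85 m from the base axis. Payload 10.4 kg.
Tool frame: the origin (TCP) lies on the centre line of the jaws, within the pads' length; the fingertips stand r.tip_extent ahead of it and the grasp point (between the pads) lies 3 mm ahead of it (r.tip_extent is the distance from the TCP to the fingertips, in m); z points along the fingers, y is the direction in which the jaws open and shut (so a half turn about z gives the same grasp; the last joint's range is limited). The gripper opens to 87 mm and grips with 3 to 60 N. Pads are 19 mm wide; open, the fingers measure 117 mm over their backs; the gripper's body (75 mm by 190 mm) begins 51 mm behind the grasp point.
Start: joints at [-1.224, 0.332, -0.065, 1.46, 0.022, 1.35, -0.088], TCP at [0.226, 0.583, 0.245] pointing down, gripper open.
Joint ranges: [-2.6, 2.6], [-0.5, 2.12], [-1.47, 1.34], [0.16, 2.42], [-1.27, 4.41], [0.06, 2.06], [-2.6, 2.6]. Speed limits (rad/s): [2.22, 2.22, 2.79, 2.79, 3.14, 3.14, 3.14].

INTERFACE

Orientations are given as a unit quaternion [x, y, z, w].
In Python, from bench import r gives the robot as it stands. The module is installed in compiled form; this text tells all that it offers.
- The arm moves only by the shell command python3 -m jog 'ROWS' [FORCE]. ROWS is JSON, a list of rows, each a list of 5 numbers: the shift along the tool's x, y, z in cm, then the turn about the tool's z in rad, then the closure, from 0 (fully open) to 1 (shut). A call has exactly 10 rows; each row shifts and turns the pose as measured when the row begins, along the tool's axes as they then stand; what a row does not reach is not made up. A row lasts 1/10 s, in which the tool goes at most 50 mm and 8.59 degrees, less where a joint would pass 70% of its speed; a pose out of reach is approached as far as the arm can. A call with a gripper value outside its range is refused whole. The fingers move at their own pace and stop on an object; FORCE is the grip in N (left out, the last holds). Time passes only in rows, so rows that do not move let the fingers close, or fill a call up. It gives the time, the measured TCP pose, the force and the opening at its end, in the units of the state.
- r.read_state(): the state, without advancing time (a new reading comes with each control period).
- r.camera(name): name is "scene" or "side" or "wrist"; returns a dict with "pixels" (384x512x3 uint8, red, green, blue), "fx", "fy", "cx", "cy" (pixels), "camera_from_world" (4x4, takes a point from world to camera coordinates). Camera axes: x right, y up, looking along -z (the intrinsics and any distortion apply to the point x, -y, -z); pixel columns grow to the right and rows downward; lengths in m; the calibration is good to about 2 mm. A picture is of the moment at which its call begins. There is no depth.
- r.close_job(): hands the job in, once; it reports no verdict.
The state is a dict: "time": time; "joint_positions": joint angles; "joint_vel": joint speeds; "joint_torque": joint torques, N m; "ee_pos": TCP position; "eef_rot": TCP orientation; "ft_force": force on the tool from outside, world axes, zero at the start; "torque": the same for the moment, N m; "width": finger opening in m.
Only numpy, scipy, OpenCV 4.12 (cv2) and the standard library are available. Lean on these libraries where they do the work, as an engineer would, in place of code of your own. Each camera call takes 0.05 s, during which the arm holds its last target. There are 200 camera calls.

TASK

Build up the sieve stack on the little shaker: starting from the steel receiver pan clamped on it, stack first the fine sieve (blue), then the medium one (yellow), then the coarse one (red), and close it with the lid. Each piece must sit fully home and upright in the rim below it; leave the beaker, the black-capped bottle and the vial standing where they are.

Things in the scene. Friction and masses are not known exactly. Their poses are not given: they have to be found in the camera images.
- pan_rim (a point): Centre of the mouth of the steel receiver pan, level with its rim, 62 mm above the worktop; z up, x from the shaker's front to its back. The pan (58 mm outside, 53 mm mouth, wall 34 mm high) is fixed on the shaker, a fixed white box 100 x 100 mm with a black dial on its front. A sieve's foot goes 10 mm down into the mouth.
- sieve_fine_center (a point): Loose round sieve, blue painted wall, fine mesh floor (wires 2.8 mm apart), 90 g. 60 mm tall: wall 50 mm high, 58 mm outside, 53 mm mouth, open top; under it a steel foot 10 mm deep, 50 mm wide tapering to 38 mm, on which it stands. The foot drops into the pan's or any sieve's mouth until the wall rests on the rim: 50 mm a sieve. Point: on the axis, 30 mm above the foot's bottom; z up.
- sieve_medium_center (a point): Loose round sieve, yellow painted wall, medium mesh floor (wires 5 mm apart), 90 g. 60 mm tall: wall 50 mm high, 58 mm outside, 53 mm mouth, open top; under it a steel foot 10 mm deep, 50 mm wide tapering to 38 mm, on which it stands. The foot drops into the pan's or any sieve's mouth until the wall rests on the rim: 50 mm a sieve. Point: on the axis, 30 mm above the foot's bottom; z up.
- sieve_coarse_center (a point): Loose round sieve, red painted wall, coarse mesh floor (wires 8.5 mm apart), 90 g. 60 mm tall: wall 50 mm high, 58 mm outside, 53 mm mouth, open top; under it a steel foot 10 mm deep, 50 mm wide tapering to 38 mm, on which it stands. The foot drops into the pan's or any sieve's mouth until the wall rests on the rim: 50 mm a sieve. Point: on the axis, 30 mm above the foot's bottom; z up.
- lid_knob (a point): Loose lid, 70 g, 46 mm tall: aluminium disc 58 mm wide, 6 mm thick, with a black knob on it (30 mm tall, 22 mm thick at its waist, 25 mm at its ends) and under it the same 10 mm tapered foot as the sieves, on which it stands; home when the disc rests on the rim. Point: on the axis, half-way up the knob, 15 mm above the disc's top, 31 mm above the foot's bottom; z up.
- beaker_b: Bystander: glass beaker under the hose, about 110 mm across, 119 mm tall. Origin at the centre of its underside, z up.
- amber_bottle: Bystander: reagent bottle with black cap and a label with a red band, 57 mm across, 114 mm tall. Origin at the centre of its underside, z up.
- vial: Bystander: small clear vial with black cap, 24 mm across, 56 mm tall. Origin at the centre of its underside, z up.
Things that resemble listed ones, but are neither listed nor needed, are in the scene too. There is more than one size of the part that bears sieve_coarse_center; the job needs the smaller. What is shaped like the part that bears sieve_fine_center but green or orange is not meant.

How it is judged:
By the outcome, as a careful person would: the job done as asked, in the order asked, and still so for the second after the job is handed in, with the robot touching nothing.
It also fails if it takes over 104 s, if anything falls off the work surface, if the arm or the gripper's body presses on something with over 40 N, if the wrist force passes 120 N, or if a joint passes its speed limit or range.

## Working session

There is one attempt and no reset: what is moved stays moved. The work goes in short steps, Python scripts to look and compute and a shell command to move; the robot and the scene stay as the last step left them, time stands still between calls to the robot, and variables do not carry over. Pictures are saved under pics/ and viewed, about 12 in all and at most 16, crops included, and the job is handed in when it is done.

```bash
mkdir -p pics
cat > h.py <<'E'
import numpy as np, cv2
from bench import r
def grab(n,f):
    c=r.camera(n); cv2.imwrite(f'pics/{f}.png',cv2.cvtColor(c['pixels'],cv2.COLOR_RGB2BGR)); np.savez(f'pics/{f}.npz',**{k:c[k] for k in c if k!='pixels'},pixels=c['pixels']); return c
def ray(c,u,v):
    T=np.array(c['camera_from_world']);R=T[:3,:3];o=-R.T@T[:3,3]
    d=R.T@np.array([(u-c['cx'])/c['fx'],-(v-c['cy'])/c['fy'],-1]);return o,d
def onz(c,u,v,z):
    o,d=ray(c,u,v);return o+d*(z-o[2])/d[2]
def proj(c,p):
    T=np.array(c['camera_from_world']);q=T[:3,:3]@np.array(p)+T[:3,3]
    return np.array([c['cx']+c['fx']*q[0]/-q[2],c['cy']+c['fy']*q[1]/q[2]])
E
python3 - <<'E'
from h import *
cs=[grab(n,n+'0') for n in('scene','side','wrist')]
for c in cs: print({k:(np.round(c[k],3).tolist()) for k in c if k!='pixels'})
im=np.vstack([np.hstack([cs[0]['pixels'],cs[1]['pixels']])])
cv2.imwrite('pics/w.png',cv2.cvtColor(cs[2]['pixels'],4))
s=r.read_state();print(s,r.tip_extent)
E
```

```text
{'fx': 499.93, 'fy': 499.93, 'cx': 256.913, 'cy': 190.656, 'camera_from_world': [[0.442, -0.897, -0.018, -0.117], [0.498, 0.228, 0.836, -0.363], [-0.746, -0.379, 0.548, -1.446], [0.0, 0.0, 0.0, 1.0]]}
{'fx': 452.856, 'fy': 452.856, 'cx': 266.265, 'cy': 196.951, 'camera_from_world': [[0.978, -0.207, 0.018, -0.466], [0.069, 0.404, 0.912, -0.161], [-0.196, -0.891, 0.41, -1.564], [0.0, 0.0, 0.0, 1.0]]}
{'fx': 341.817, 'fy': 341.817, 'cx': 260.011, 'cy': 187.388, 'camera_from_world': [[0.361, 0.932, -0.003, -0.624], [-0.902, 0.349, -0.256, 0.03], [-0.238, 0.095, 0.967, -0.39], [0.0, 0.0, 0.0, 1.0]]}
{'time': 0.15, 'joint_positions': array([-1.22358596,  0.3327081 , -0.06471016,  1.46075284,  0.02161912,
        1.34990305, -0.0884593 ]), 'joint_vel': array([ 0.0001754 , -0.00105953, -0.00018173, -0.00074335, -0.00212488,
       -0.00066476,  0.00049165]), 'joint_torque': array([ 1.56921549e-03, -6.23634410e+01,  2.54934607e-02, -3.90141249e+01,
       -6.11816207e-02,  3.72923585e-02,  8.20481227e-05]), 'ee_pos': array([0.22580018, 0.58249292, 0.24394622]), 'eef_rot': array([ 1.83818155e-01,  9.82960120e-01, -5.33305669e-04, -6.80385051e-05]), 'ft_force': array([-0.6416984 ,  0.34651621, -0.15227343]), 'torque': array([0.04531612, 0.03489699, 0.03932146]), 'width': 0.08672337927643242} 0.022
```

View pics/scene0.png

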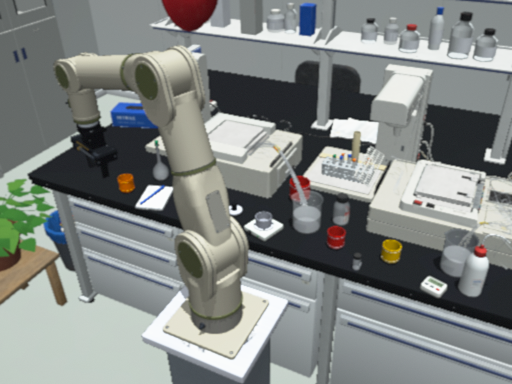

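View pics/side0.png

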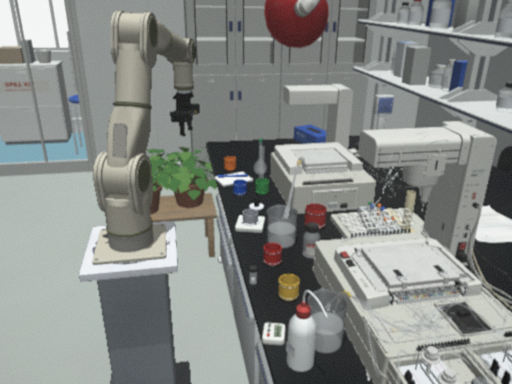

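Side view: orange (230,162), blue (240,187), green (262,185), white lid? (257,208), pan on shaker (250,215), beaker (282,225), bottle (311,240), red large (315,215), red small (272,254), yellow (289,287), vial (253,275). Scene view: red small (336,237), red large (300,187), yellow (391,251). I'll confirm these in one enlarged crop.

Run:
```python
from h import *
a=cv2.imread('pics/side0.png')[140:310,205:345]
b=cv2.imread('pics/scene0.png')[165:285,215:415]
a=cv2.resize(a,None,fx=3.5,fy=3.5,interpolation=2);b=cv2.resize(b,None,fx=1.5,fy=1.5)
im=np.zeros((595,800,3),np.uint8);im[:595,:490]=a[:595];im[:180,490:790]=b
cv2.imwrite('pics/crop1.png',im)
```

```text
(no output)
```

View pics/crop1.png

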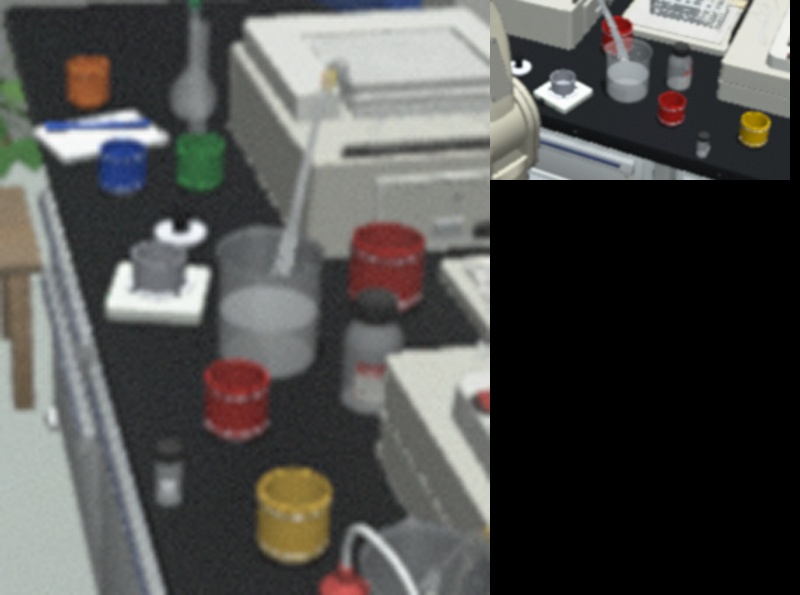

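Run:
```python
from h import *
for n in ('side0','scene0'):
    c=dict(np.load(f'pics/{n}.npz'));h=cv2.cvtColor(c['pixels'],cv2.COLOR_RGB2HSV)
    for nm,lo,hi in(('red',(0,150,50),(6,255,255)),('yel',(18,130,50),(30,255,255)),('org',(7,150,50),(17,255,255)),('blue',(105,150,40),(130,255,255)),('grn',(50,120,30),(90,255,255))):
        m=cv2.inRange(h,lo,hi); k,l,st,ce=cv2.connectedComponentsWithStats(m)
        for i in range(1,k):
            if st[i,4]>60:
                x,y,w,hh,_=st[i]; u=x+w/2-.5
                # front bottom of wall z~.01 ; width scale
                pl=onz(c,x,y+hh/2,.035);pr=onz(c,x+w,y+hh/2,.035);pc=onz(c,u,y+hh/2-.5,.035)
                print(n,nm,st[i].tolist(),'ctr',pc.round(3)[:2],'w',round(np.linalg.norm(pl-pr),3))
```

```text
side0 red [281, 0, 14, 21, 64] ctr [ 6.498 23.154] w 0.833
side0 red [307, 205, 18, 8, 101] ctr [0.691 0.091] w 0.07
side0 red [306, 215, 18, 10, 85] ctr [0.658 0.001] w 0.067
side0 red [264, 244, 18, 9, 117] ctr [ 0.46  -0.173] w 0.059
side0 red [264, 254, 17, 9, 102] ctr [ 0.445 -0.233] w 0.054
side0 yel [279, 274, 21, 24, 392] ctr [ 0.46  -0.386] w 0.06
side0 org [224, 156, 12, 15, 150] ctr [0.43  0.657] w 0.058
side0 blue [233, 181, 14, 12, 119] ctr [0.433 0.357] w 0.06
side0 grn [255, 178, 14, 16, 153] ctr [0.529 0.352] w 0.061
scene0 red [297, 176, 12, 12, 89] ctr [0.73  0.027] w 0.047
scene0 red [327, 226, 19, 21, 287] ctr [ 0.456 -0.204] w 0.064
scene0 red [475, 246, 11, 11, 94] ctr [ 0.577 -0.649] w 0.035
scene0 yel [381, 239, 22, 25, 393] ctr [ 0.457 -0.392] w 0.071
scene0 org [117, 173, 18, 20, 277] ctr [0.43  0.667] w 0.073
scene0 blue [300, 4, 15, 31, 431] ctr [3.03  0.911] w 0.12
scene0 blue [112, 103, 45, 25, 649] ctr [0.964 1.041] w 0.231
scene0 blue [44, 211, 22, 33, 383] ctr [0.089 0.708] w 0.078
scene0 grn [9, 180, 18, 16, 111] ctr [0.22  1.037] w 0.073
scene0 grn [31, 185, 16, 8, 77] ctr [0.25  0.954] w 0.064
scene0 grn [7, 198, 44, 12, 185] ctr [0.157 0.908] w 0.168
scene0 grn [0, 206, 47, 50, 946] ctr [0.027 0.794] w 0.166
scene0 grn [19, 239, 16, 12, 143] ctr [-0.024  0.722] w 0.055
```

Crop 1 confirms: blue sieve side (240,187), green beside it at (262,185). Small red side (272,254), 58 mm wide, is the one meant; the big red (315,215), ~70 mm or more, is not. Yellow side (289,287). Lid with black knob side (257,205) is behind the pan at (250,212). Next I'll triangulate the pan, lid and bystanders.

```bash
cat >> h.py <<'E'
def to(x,y,z,jaw=None):
    "tool-frame cm shift to world point for TCP; jaw = desired jaw azimuth (rad)"
    from scipy.spatial.transform import Rotation as Ro
    s=r.read_state();R=Ro.from_quat(s['eef_rot']).as_matrix()
    d=R.T@(np.array([x,y,z])-s['ee_pos'])*100
    ya=np.arctan2(R[1,1],R[0,1]); t=None
    if jaw is not None: t=-((jaw-ya+np.pi/2)%np.pi-np.pi/2)
    print('t',round(s['time'],2),'pos',s['ee_pos'].round(4),'tilt',R[:,2].round(3),'jawaz',round(ya,3),'w',round(s['width'],4),'F',s['ft_force'].round(1),'q',s['joint_positions'].round(2))
    print(' d_tool cm',d.round(2),'turn',t)
E
python3 - <<'E'
from h import *
a=dict(np.load('pics/side0.npz'));b=dict(np.load('pics/scene0.npz'))
S=lambda x,y:(205+x/3.5,140+y/3.5)
C=lambda x,y:(215+(x-490)/1.5,165+y/1.5)
def tri(p,q):
    o1,d1=ray(a,*p);o2,d2=ray(b,*q)
    A=np.stack([d1,-d2],1);t=np.linalg.lstsq(A,o2-o1,rcond=None)[0]
    x=o1+d1*t[0];y=o2+d2*t[1];return ((x+y)/2).round(3),np.linalg.norm(x-y).round(3)
for n,p,q,z in(('pan',S(160,252),C(563,74),.062),('lid',S(181,231),C(521,66),.016)):
    print(n,tri(p,q),onz(a,*p,z).round(3),onz(b,*q,z).round(3))
for n,p,z in(('beakbot',S(267,350),0),('beaktop',S(270,245),.119),('bottop',S(376,300),.114),('vialtop',S(168,448),.056)):
    print(n,onz(a,*p,z).round(3))
for n,p,z in(('beaktop',C(629,52),.119),('bottop',C(681,50),.114),('vialtop',C(704,137),.056)): print(n,onz(b,*p,z).round(3))
to(.433,.357,.2,0)
E
```

```text
pan (array([0.429, 0.053, 0.062]), np.float64(0.005)) [0.427 0.049 0.062] [0.432 0.055 0.062]
lid (array([0.477, 0.193, 0.015]), np.float64(0.0)) [0.477 0.191 0.016] [0.476 0.192 0.016]
beakbot [ 0.516 -0.067  0.   ]
beaktop [ 0.515 -0.069  0.119]
bottop [ 0.587 -0.189  0.114]
vialtop [ 0.369 -0.31   0.056]
beaktop [ 0.503 -0.08   0.119]
bottop [ 0.568 -0.184  0.114]
vialtop [ 0.361 -0.306  0.056]
t 0.15 pos [0.2258 0.5825 0.2439] tilt [-0.    -0.001 -1.   ] jawaz 1.201 w 0.0867 F [-0.6  0.3 -0.2] q [-1.22  0.33 -0.06  1.46  0.02  1.35 -0.09]
 d_tool cm [-27.47 -13.53   4.41] turn 1.2010574495350206
```

```bash
python3 -m jog '[[-3.9,-1.9,0.8,0,0],[-3.9,-1.9,0.8,0,0],[-3.9,-1.9,0.8,0,0],[-3.9,-1.9,0.8,0,0],[-3.9,-1.9,0.8,0,0],[-3.9,-1.9,0.8,0,0],[-3.9,-1.9,0.8,0,0],[0,0,0,-0.12,0],[0,0,0,-0.12,0],[0,0,0,-0.12,0]]' 20
python3 - <<'E'
from h import *
to(.433,.357,.16,np.pi/2)
c=grab('wrist','w1')
print(proj(c,[.433,.357,.06]),proj(c,[.433,.357,.0]))
E
```

```text
time: 1.15
ee_pos: [0.4384, 0.3492, 0.1821]
eef_rot: [-0.001, 1.0, -0.002, -0.002]
ft_force: [0.2, -0.2, 0.1]
width: 0.0871
t 1.15 pos [0.4384 0.3492 0.1821] tilt [-0.004 -0.004 -1.   ] jawaz 1.572 w 0.0871 F [ 0.2 -0.2  0.1] q [-0.81  0.24  0.07  1.72 -0.02  1.19  0.83]
 d_tool cm [0.53 0.79 2.21] turn 0.001073232841697136
[270.7116104  182.77804062] [269.1292567  167.85870883]
```

View pics/w1.png

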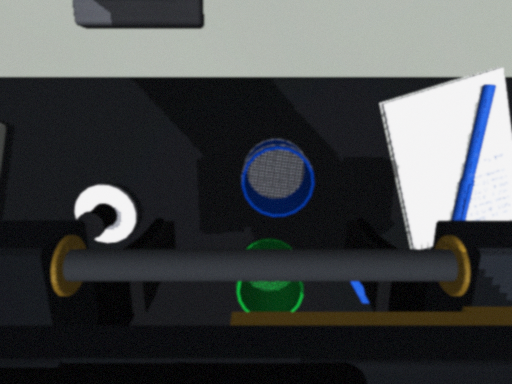

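Wrist view: blue rim ring centred near (278,180), mesh inside; lid disc (106,213); green sieve (270,278), well clear. I'll measure blue's rim and the lid disc here.

```bash
cat >> h.py <<'E'
from scipy.spatial import ConvexHull
HS={'blue':(105,100,30,135,255,255),'yel':(16,110,40,34,255,255),'red':(0,130,40,7,255,255)}
def rim(c,col,z,box=None,rad=.029):
    "colour mask -> rays onto rim plane; far-side hull points circle-fit about the rim"
    h=cv2.cvtColor(c['pixels'],cv2.COLOR_RGB2HSV);v=HS[col];m=cv2.inRange(h,v[:3],v[3:])
    if box: k=np.zeros_like(m);k[box[1]:box[3],box[0]:box[2]]=255;m&=k
    k,l,st,_=cv2.connectedComponentsWithStats(m);i=1+np.argmax(st[1:,4]);vv,uu=np.where(l==i)
    P=np.array([onz(c,a,b,z)[:2] for a,b in zip(uu,vv)]);P=P[ConvexHull(P).vertices]
    # the rim is nearest the camera: drop hull points out of a circle of known radius, robustly
    from scipy.optimize import least_squares
    s=least_squares(lambda q:np.hypot(*(P-q[:2]).T)-rad,P.mean(0),loss='soft_l1',f_scale=.0008)
    f=least_squares(lambda q:np.hypot(*(P-q[:2]).T)-q[2],[*s.x,rad],loss='soft_l1',f_scale=.0008)
    print(col,'bbox',st[i].tolist(),'ctr',s.x.round(4),'free',f.x.round(4)); return s.x
E
python3 - <<'E'
from h import *
c=dict(np.load('pics/w1.npz'))
p=rim(c,'blue',.06,(220,120,340,235))
to(*p,.037+.006,np.pi/2)
h=cv2.cvtColor(c['pixels'],cv2.COLOR_RGB2GRAY);m=(h[170:250,60:145]>110).astype(np.uint8)
k,l,st,_=cv2.connectedComponentsWithStats(m);i=1+np.argmax(st[1:,4]);print(st[i])
v,u=np.where(l==i);(x,y),R=cv2.minEnclosingCircle(np.stack([u+60,v+170],1).astype(np.float32))
print(x,y,R,onz(c,x,y,.014),onz(c,x+R,y,.014)-onz(c,x,y,.014))
E
```

```text
blue bbox [240, 139, 76, 80, 2520] ctr [0.4327 0.3624] free [0.4305 0.3619 0.0311]
t 1.2 pos [0.4382 0.3494 0.1821] tilt [-0.004 -0.004 -1.   ] jawaz 1.58 w 0.087 F [-0.1 -0.6  0.9] q [-0.81  0.24  0.06  1.72 -0.02  1.19  0.84]
 d_tool cm [ 0.48  1.37 13.91] turn 0.009241334702125847
[  14   14   63   59 1966]
104.69013977050781 213.84507751464844 31.96586036682129 [0.47504922 0.20065009 0.014     ] [-8.33968269e-05  3.04619118e-02  0.00000000e+00]
```

```bash
python3 -m jog '[[0.5,1.4,1.5,0,0],[0,0,2.5,0,0],[0,0,2.5,0,0],[0,0,2.5,0,0],[0,0,2.5,0,0],[0,0,2.0,0,0],[0,0,0.4,0,0],[0,0,0,0,1],[0,0,0,0,1],[0,0,0,0,1]]' 20
python3 - <<'E'
from h import *
to(.4327,.3624,.043,np.pi/2)
E
```

```text
time: 2.2
ee_pos: [0.4245, 0.3724, 0.0319]
eef_rot: [0.005, 1.0, -0.001, -0.004]
ft_force: [0.1, -0.7, 1.2]
width: 0.0705
t 2.2 pos [0.4245 0.3724 0.0319] tilt [-0.008 -0.003 -1.   ] jawaz 1.562 w 0.0705 F [ 0.1 -0.7  1.2] q [-0.84  0.42  0.04  1.83 -0.03  0.9   0.78]
 d_tool cm [-0.82 -0.99 -1.12] turn -0.009066140739337314
```

```bash
python3 -m jog '[[0,0,0,0,0],[0,0,0,0,0],[0,0,-1.1,0,0],[-0.8,-1.0,0,0,0],[0,0,0,0,0],[0,0,0,0,0],[0,0,0,0,0],[0,0,0,0,0],[0,0,0,0,0],[0,0,0,0,0]]' 20
python3 - <<'E'
from h import *
to(.4327,.3624,.043,np.pi/2)
E
```

```text
time: 3.2
ee_pos: [0.4349, 0.3623, 0.0467]
eef_rot: [0.006, 1.0, 0.0, -0.002]
ft_force: [0.5, -0.5, -0.2]
width: 0.0866
t 3.2 pos [0.4349 0.3623 0.0467] tilt [-0.005  0.001 -1.   ] jawaz 1.56 w 0.0866 F [ 0.5 -0.5 -0.2] q [-0.82  0.4   0.05  1.82 -0.03  0.93  0.81]
 d_tool cm [0.22 0.01 0.38] turn -0.011112221815847922
```

```bash
python3 -m jog '[[0.2,0,0.3,0,0],[0,0,0,0,1],[0,0,0,0,1],[0,0,0,0,1],[0,0,0,0,1],[0,0,0,0,1],[0,0,0,0,1],[0,0,0,0,1],[0,0,0,0,1],[0,0,0,0,1]]' 20
python3 - <<'E'
from h import *
to(.4327,.3624,.043,np.pi/2)
c=grab('wrist','w2')
E
```

```text
time: 4.2
ee_pos: [0.4323, 0.3626, 0.0432]
eef_rot: [0.005, 1.0, 0.0, -0.003]
ft_force: [0.6, 0.0, -1.1]
width: 0.058
t 4.2 pos [0.4323 0.3626 0.0432] tilt [-0.005  0.001 -1.   ] jawaz 1.56 w 0.058 F [ 0.6  0.  -1.1] q [-0.82  0.4   0.05  1.83 -0.03  0.92  0.81]
 d_tool cm [-0.04 -0.02  0.02] turn -0.01045383133302491
```

View pics/w2.png

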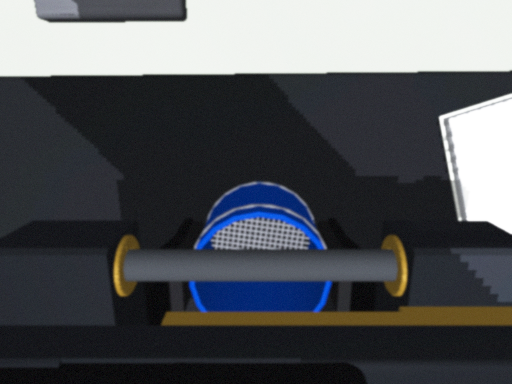

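Blue is held (width 58 mm); the rim's far edge sits at (262,208).

```bash
python3 - <<'E'
from h import *
c=dict(np.load('pics/w2.npz'))
for u,v in((261,207),(193,275),(329,275)):print(onz(c,u,v,.06).round(4))
to(.430,.053,.16,np.pi/2)
E
python3 -m jog '[[0,0,-3,0,1],[0,0,-4,0,1],[0,0,-4,0,1],[0,0,-3,0,1],[0,0,0,0,1],[0,-4.5,0,0,1],[0,-4.5,0,0,1],[0,-4.5,0,0,1],[0,-4.5,0,0,1],[0,0,0,0,1]]' 20
python3 - <<'E'
from h import *
to(.430,.053,.17,np.pi/2)
c=grab('wrist','w3')
E
```

```text
[0.4022 0.3633 0.06  ]
[0.4303 0.3361 0.06  ]
[0.4308 0.3901 0.06  ]
t 4.25 pos [0.4323 0.3627 0.0432] tilt [-0.005  0.001 -1.   ] jawaz 1.56 w 0.0579 F [-0.  -0.3  0.1] q [-0.82  0.4   0.05  1.83 -0.03  0.92  0.81]
 d_tool cm [-3.000e-02 -3.096e+01 -1.170e+01] turn -0.010381240321639895
time: 5.25
ee_pos: [0.4283, 0.1754, 0.1838]
eef_rot: [0.004, 1.0, -0.002, -0.005]
ft_force: [0.4, 0.6, 0.4]
width: 0.0579
t 5.25 pos [0.4283 0.1754 0.1838] tilt [-0.011 -0.003 -1.   ] jawaz 1.563 w 0.0579 F [0.4 0.6 0.4] q [-0.65  0.02  0.17  1.95 -0.01  1.18  1.08]
 d_tool cm [ -0.28 -12.23   1.42] turn -0.007550299691663653
```

View pics/w3.png

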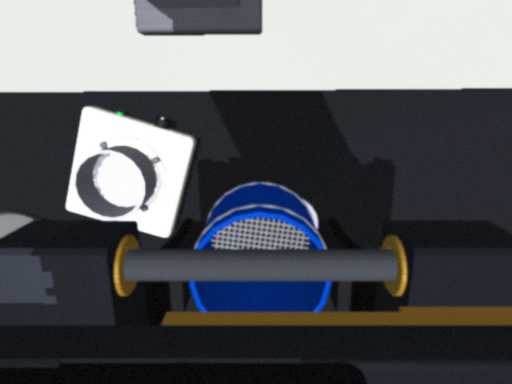

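Wrist view: shaker box at (130,172), pan mouth ring centred about (117,183).

Run:
```python
from h import *
c=dict(np.load('pics/w3.npz'))
print([onz(c,u,v,.062).round(4)[:2] for u,v in((117,183),(76,183),(158,183))])
p=cv2.resize(c['pixels'][95:245,55:205,::-1],None,fx=4,fy=4,interpolation=2)
cv2.imwrite('pics/crop3.png',p)
```

```text
[array([0.4215, 0.0622]), array([0.4213, 0.0297]), array([0.4217, 0.0945])]
```

View pics/crop3.png

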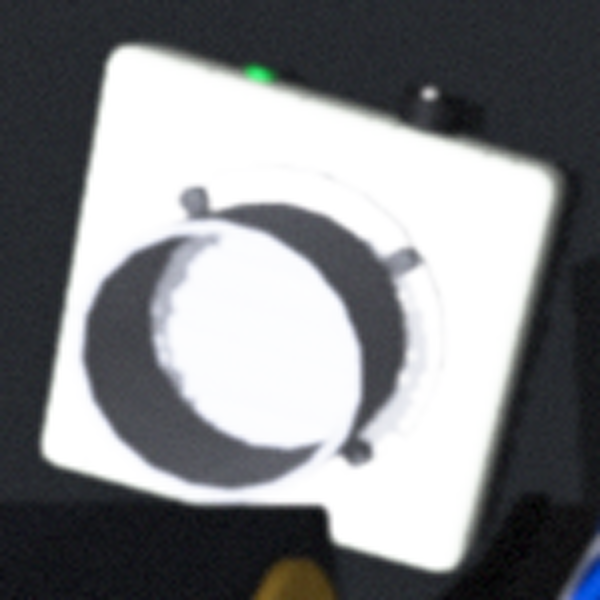

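Pan mouth ring in the crop: centre (222,354), i.e. pixel (110.5,183.5), 70 px = 55 mm wide, which fits. I'll move closer and measure once more.

```bash
python3 -m jog '[[0,-2,0,0,1],[0,-2,0,0,1],[0,-1,0,0,1],[0,0,0,0,1],[0,0,0,0,1],[0,0,0,0,1],[0,0,0,0,1],[0,0,0,0,1],[0,0,0,0,1],[0,0,0,0,1]]' 20
python3 - <<'E'
from h import *
c=dict(np.load('pics/w3.npz'));print(onz(c,110.5,183.5,.062).round(4))
c=grab('wrist','w4')
to(.423,.056,.17,np.pi/2)
g=cv2.cvtColor(c['pixels'],cv2.COLOR_RGB2GRAY)
print(proj(c,(.422,.056,.062)))
x0=int(proj(c,(.422,.056,.062))[0])-75
cv2.imwrite('pics/crop4.png',cv2.resize(c['pixels'][95:245,x0:x0+150,::-1],None,fx=4,fy=4,interpolation=2));print(x0)
E
```

```text
time: 6.3
ee_pos: [0.4264, 0.1336, 0.1813]
eef_rot: [-0.002, 1.0, -0.001, -0.007]
ft_force: [-0.9, -1.0, -0.9]
width: 0.0581
[0.4218 0.057  0.062 ]
t 6.35 pos [0.4264 0.1336 0.1813] tilt [-0.013 -0.002 -1.   ] jawaz 1.574 w 0.058 F [0.1 0.5 0.1] q [-0.61 -0.01  0.2   1.99 -0.    1.17  1.17]
 d_tool cm [ 0.35 -7.76  1.16] turn 0.003545343041205129
[161.27994738 185.84845844]
86
```

View pics/crop4.png

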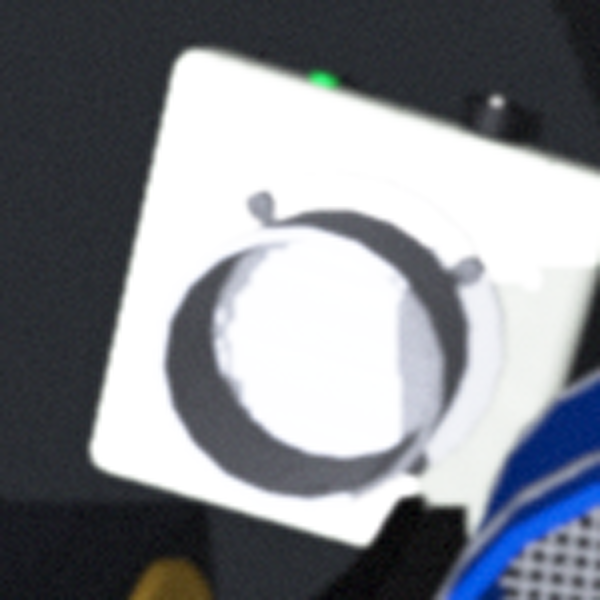

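Mouth centre is at (162,185.3), so the pan is at (0.4225, 0.0565) and both wrist looks agree. Next I'll go over it.

```bash
python3 -m jog '[[0,-2.5,1,0,1],[0.2,-2.5,1,0,1],[0,-2.4,1,0,1],[0,0,0,0,1],[0,0,0,0,1],[0,0,0,0,1],[0,0,0,0,1],[0,0,0,0,1],[0,0,0,0,1],[0,0,0,0,1]]' 20
python3 - <<'E'
from h import *
to(.424,.0565,.12,np.pi/2)
E
```

```text
time: 7.35
ee_pos: [0.4252, 0.0607, 0.1521]
eef_rot: [-0.004, 1.0, -0.0, -0.005]
ft_force: [-0.4, 0.7, -1.2]
width: 0.0583
t 7.35 pos [0.4252 0.0607 0.1521] tilt [-0.01  -0.001 -1.   ] jawaz 1.579 w 0.0583 F [-0.4  0.7 -1.2] q [-0.53 -0.03  0.28  2.07  0.01  1.1   1.33]
 d_tool cm [ 0.09 -0.41  3.21] turn 0.008405801986416606
```

```bash
python3 -m jog '[[0.1,-0.4,1,0,1],[0,0,1,0,1],[0,0,1,0,1],[0,0,0,0,1],[0,0,0,0,1],[0,0,0,0,1],[0,0,0,0,1],[0,0,0,0,1],[0,0,0,0,1],[0,0,0,0,1]]' 20
python3 - <<'E'
from h import *
to(.424,.0565,.096,np.pi/2)
E
```

```text
time: 8.35
ee_pos: [0.4237, 0.0564, 0.1193]
eef_rot: [-0.004, 1.0, -0.0, -0.005]
ft_force: [-0.0, -0.1, -1.5]
width: 0.0578
t 8.35 pos [0.4237 0.0564 0.1193] tilt [-0.01  -0.001 -1.   ] jawaz 1.579 w 0.0578 F [-0.  -0.1 -1.5] q [-0.52  0.01  0.29  2.11 -0.01  1.03  1.35]
 d_tool cm [-0.05  0.01  2.33] turn 0.008637203130916982
```

```bash
python3 -m jog '[[0,0,0.6,0,1],[0,0,0.6,0,1],[0,0,0.5,0,1],[0,0,0.3,0,1],[0,0,0,0,1],[0,0,0,0,1],[0,0,0,0,1],[0,0,0,0,1],[0,0,0,0,1],[0,0,0,0,1]]' 20
python3 - <<'E'
from h import *
to(.424,.0565,.0955,np.pi/2)
E
```

```text
time: 9.35
ee_pos: [0.4236, 0.0563, 0.0975]
eef_rot: [-0.004, 1.0, -0.0, -0.005]
ft_force: [-0.0, -0.5, -0.9]
width: 0.0578
t 9.35 pos [0.4236 0.0563 0.0975] tilt [-0.01  -0.001 -1.   ] jawaz 1.579 w 0.0578 F [-0.  -0.5 -0.9] q [-0.52  0.05  0.29  2.13 -0.02  0.97  1.36]
 d_tool cm [-0.05  0.02  0.2 ] turn 0.008580041294831142
```

```bash
python3 -m jog '[[0,0,0.25,0,1],[0,0,0,0,1],[0,0,0,0,1],[0,0,0,0,0.25],[0,0,0,0,0.1],[0,0,0,0,0],[0,0,0,0,0],[0,0,0,0,0],[0,0,-2,0,0],[0,0,-3,0,0]]' 20
python3 -m jog '[[0,0,-4,0,0],[-1,4,-2,0,0],[-2,4.5,0,0,0],[-2,4.5,0,0,0],[0,0,0,0,0],[0,0,0,0,0],[0,0,0,0,0],[0,0,0,0,0],[0,0,0,0,0],[0,0,0,0,0]]' 20
python3 - <<'E'
from h import *
c=grab('wrist','w5');to(.476,.195,.16,np.pi/2)
d=grab('side','s5')
print(proj(c,(.4225,.0565,.112)),proj(d,(.4225,.0565,.112)))
rim(c,'blue',.112)
im=np.hstack([cv2.resize(c['pixels'],(400,300)),cv2.resize(d['pixels'][150:262,190:340],(400,300))])
cv2.imwrite('pics/v5.png',im[:,:,::-1])
E
```

```text
time: 10.35
ee_pos: [0.4223, 0.0558, 0.1436]
eef_rot: [-0.004, 1.0, -0.002, -0.008]
ft_force: [0.8, 0.5, 0.2]
width: 0.0869
time: 11.35
ee_pos: [0.4748, 0.1882, 0.2097]
eef_rot: [-0.001, 1.0, 0.001, -0.004]
ft_force: [-0.4, -0.2, 0.6]
width: 0.087
t 11.4 pos [0.4748 0.1882 0.2097] tilt [-0.009  0.002 -1.   ] jawaz 1.574 w 0.0866 F [ 0.1 -0.9 -0.8] q [-0.64  0.11  0.19  1.81 -0.03  1.23  1.13]
 d_tool cm [-0.17  0.67  4.97] turn 0.0027933243957463105
[ 67.74538248 124.92308288] [249.2419476 198.8596372]
blue bbox [23, 82, 112, 89, 4935] ctr [0.424  0.0563] free [0.423  0.0627 0.035 ]
```

View pics/v5.png

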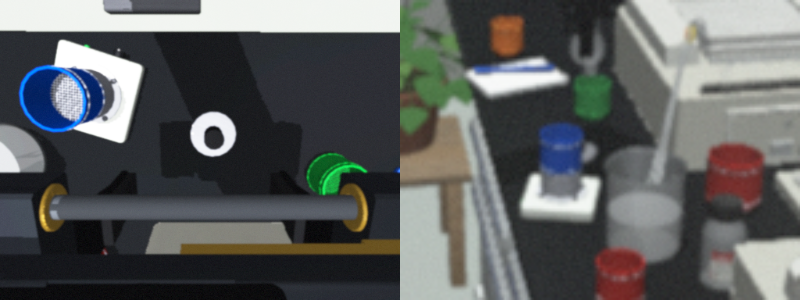

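Blue is seated and upright: its rim is at wrist (70,125), against (68,125) predicted for the home height. I'll measure the lid from this picture, then go for yellow.

Run:
```python
from h import *
c=dict(np.load('pics/w5.npz'))
m=(cv2.cvtColor(c['pixels'],cv2.COLOR_RGB2GRAY)[130:215,230:315]>110).astype(np.uint8)
k,l,st,_=cv2.connectedComponentsWithStats(m);i=1+np.argmax(st[1:,4])
v,u=np.where(l==i);(x,y),R=cv2.minEnclosingCircle(np.stack([u+230,v+130],1).astype(np.float32))
print('lid',x,y,R,onz(c,x,y,.015),(onz(c,x+R,y,.015)-onz(c,x,y,.015)).round(4))
to(.459,-.388,.2,np.pi/2)
b=dict(np.load('pics/scene0.npz'));print('washcap',onz(b,480,251,.17))
```

```text
lid 272.4442443847656 170.9707489013672 29.555875778198242 [0.47406402 0.20079893 0.015     ] [-0.0001  0.0295  0.    ]
t 11.45 pos [0.4748 0.1884 0.2097] tilt [-0.009  0.002 -1.   ] jawaz 1.574 w 0.087 F [-0.1 -1.5  0.5] q [-0.64  0.11  0.19  1.81 -0.03  1.23  1.13]
 d_tool cm [  1.75 -57.64   0.89] turn 0.0030742485413348675
washcap [ 0.39528173 -0.63862406  0.17      ]
```

```bash
python3 -m jog '[[0,-2,-4,0,0],[0,-4.8,0,0,0],[0,-4.8,0,0,0],[0,-4.8,0,0,0],[0,-4.8,0,0,0],[0,-4.8,0,0,0],[0,-4.8,0,0,0],[0,-4.8,0,0,0],[0,-4.8,0,0,0],[0,-4.8,0,0,0]]' 20
python3 -m jog '[[0,-4.8,0,0,0],[0,-4,0,0,0],[0,0,4,0,0],[0,0,0,0,0],[0,0,0,0,0],[0,0,0,0,0],[0,0,0,0,0],[0,0,0,0,0],[0,0,0,0,0],[0,0,0,0,0]]' 20
python3 - <<'E'
from h import *
c=grab('wrist','w6');p=rim(c,'yel',.06)
to(*p,.043,np.pi/2)
E
```

```text
time: 12.45
ee_pos: [0.4774, -0.2741, 0.2522]
eef_rot: [-0.008, 1.0, 0.002, -0.001]
ft_force: [1.0, 0.3, 0.7]
width: 0.0871
time: 13.45
ee_pos: [0.478, -0.3717, 0.2181]
eef_rot: [-0.006, 1.0, -0.001, 0.003]
ft_force: [0.9, 0.2, -0.9]
width: 0.0872
yel bbox [231, 306, 281, 20, 4114] ctr [ 0.6241 -0.368 ] free [ 0.8972 -0.2586  0.3046]
t 13.5 pos [ 0.478  -0.3718  0.218 ] tilt [ 0.005 -0.002 -1.   ] jawaz 1.582 w 0.0872 F [-0.4  0.6  0.3] q [ 0.04  0.35  0.69  1.59 -0.23  1.28  2.35]
 d_tool cm [-14.52   0.24  17.58] turn 0.011172244649593654
```

View pics/w6.png

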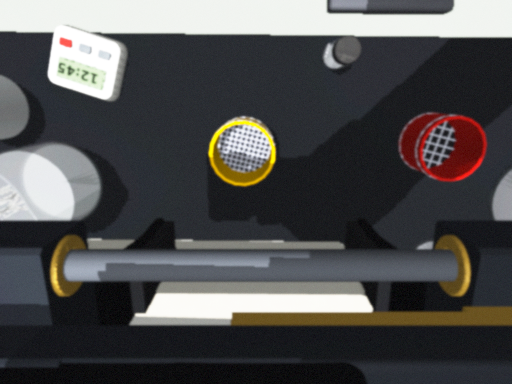

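Yellow rim at (242,152), red small at (450,147), vial (342,52), all standing. Joint 7 is near its limit, so I'll turn the tool a little.

```bash
python3 - <<'E'
from h import *
c=dict(np.load('pics/w6.npz'));rim(c,'yel',.06,(190,100,300,210));rim(c,'red',.06,(380,90,500,200))
E
python3 -m jog '[[0,0,1.5,0.12,0],[0,0,1.5,0.12,0],[0,0,1.5,0.12,0],[0,0,1.5,0.12,0],[0,0,0,0,0],[0,0,0,0,0],[0,0,0,0,0],[0,0,0,0,0],[0,0,0,0,0],[0,0,0,0,0]]' 20
python3 - <<'E'
from h import *
c=grab('wrist','w7');p=rim(c,'yel',.06,(150,60,370,235))
to(*p,.043,np.pi/2)
E
```

```text
yel bbox [208, 118, 69, 69, 1629] ctr [ 0.4572 -0.3883] free [ 0.4566 -0.3882  0.0301]
red bbox [418, 115, 69, 67, 2262] ctr [ 0.4503 -0.205 ] free [ 0.4504 -0.2051  0.0293]
time: 14.5
ee_pos: [0.48, -0.3726, 0.1603]
eef_rot: [0.236, 0.972, -0.001, 0.006]
ft_force: [-0.0, 0.7, -0.8]
width: 0.0871
yel bbox [186, 131, 82, 86, 2805] ctr [ 0.4571 -0.3882] free [ 0.4564 -0.3875  0.0301]
t 14.55 pos [ 0.48   -0.3726  0.1603] tilt [ 0.011 -0.004 -1.   ] jawaz 1.095 w 0.0871 F [ 0.5  1.1 -0.3] q [-0.    0.42  0.75  1.66 -0.31  1.18  1.92]
 d_tool cm [ 1.45 -2.45 11.71] turn -0.4756203849483729
```

```bash
python3 -m jog '[[0.75,-1.2,1.5,0,0],[0.7,-1.2,2,0,0],[0,0,2,0,0],[0,0,2,0,0],[0,0,0,0,0],[0,0,0,0,0],[0,0,0,0,0],[0,0,0,0,0],[0,0,0,0,0],[0,0,0,0,0]]' 20
python3 - <<'E'
from h import *
to(.457,-.3882,.043)
E
```

```text
time: 15.55
ee_pos: [0.4589, -0.3898, 0.0882]
eef_rot: [0.234, 0.972, -0.001, 0.009]
ft_force: [0.8, -0.3, -0.5]
width: 0.087
t 15.55 pos [ 0.4589 -0.3898  0.0882] tilt [ 0.018 -0.007 -1.   ] jawaz 1.098 w 0.087 F [ 0.8 -0.3 -0.5] q [ 0.06  0.49  0.72  1.74 -0.37  1.03  2.01]
 d_tool cm [0.33 0.05 4.52] turn None
```

```bash
python3 -m jog '[[0.3,0,1.5,0,0],[0,0,1.5,0,0],[0,0,1.3,0,0],[0,0,0,0,0],[0,0,0,0,0],[0,0,0,0,1],[0,0,0,0,1],[0,0,0,0,1],[0,0,0,0,1],[0,0,0,0,1]]' 20;  python3 -m jog '[[0,0,0,0,1],[0,0,0,0,1],[0,0,0,0,1],[0,0,-2,0,1],[0,0,-4,0,1],[0,0,-4,0,1],[0,0,-4,0,1],[0,0,-4,0,1],[0,0,0,0,1],[0,0,0,0,1]]' 20
python3 - <<'E'
from h import *
c=grab('wrist','w8');to(.424,.0565,.2)
E
```

```text
time: 16.55
ee_pos: [0.457, -0.3887, 0.0418]
eef_rot: [0.234, 0.972, -0.002, 0.01]
ft_force: [0.3, -0.1, -0.6]
width: 0.0574
time: 17.55
ee_pos: [0.4524, -0.3865, 0.2271]
eef_rot: [0.234, 0.972, -0.001, 0.008]
ft_force: [0.5, 0.0, -2.1]
width: 0.057
t 17.6 pos [ 0.4525 -0.3869  0.2272] tilt [ 0.015 -0.006 -1.   ] jawaz 1.097 w 0.0577 F [ 0.6 -0.2 -0.3] q [-0.01  0.33  0.8   1.62 -0.25  1.29  1.93]
 d_tool cm [22.79 38.16  2.42] turn None
```

View pics/w8.png

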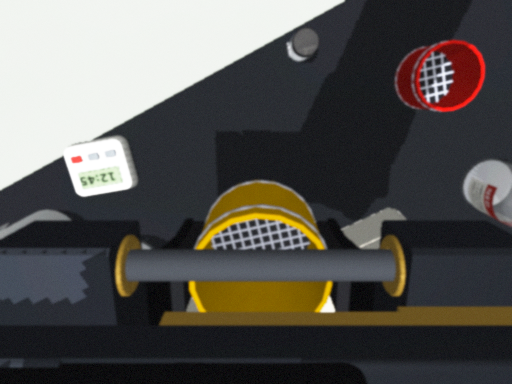

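Yellow is held level, same in-hand picture as blue (rim edge v≈208). I'll check the hose clearance, then move.

```bash
python3 - <<'E'
from h import *
a=dict(np.load('pics/side0.npz'));b=dict(np.load('pics/scene0.npz'))
for p,q in(((299,163),(278,148)),((284,216),(304,205))):
    o1,d1=ray(a,*p);o2,d2=ray(b,*q);t=np.linalg.lstsq(np.stack([d1,-d2],1),o2-o1,rcond=None)[0];print(o1+d1*t[0],o2+d2*t[1])
to(.4237,.0559,.19)
E
python3 -m jog '[[2.5,4,0,0,1],[2.5,4.2,0,0,1],[2.5,4.2,0,0,1],[2.5,4.2,0,0,1],[2.5,4.2,0,0,1],[2.5,4.2,0,0,1],[2.5,4,0,0,1],[2,3.5,0,0,1],[0,0,0,0,1],[0,0,0,0,1]]' 20
python3 - <<'E'
from h import *
to(.4237,.0559,.19)
E
```

```text
[0.61180757 0.08143573 0.23095945] [0.61206006 0.08155354 0.23147523]
[ 0.52530734 -0.05811675  0.08994186] [ 0.51962919 -0.06140598  0.08063967]
t 17.6 pos [ 0.4525 -0.3869  0.2272] tilt [ 0.015 -0.006 -1.   ] jawaz 1.097 w 0.0577 F [ 0.6 -0.2 -0.3] q [-0.01  0.33  0.8   1.62 -0.25  1.29  1.93]
 d_tool cm [22.81 38.09  3.42] turn None
time: 18.6
ee_pos: [0.4189, 0.0027, 0.2107]
eef_rot: [0.235, 0.972, -0.006, -0.0]
ft_force: [0.2, -1.0, -0.8]
width: 0.0574
t 18.6 pos [0.4189 0.0027 0.2107] tilt [-0.004 -0.012 -1.   ] jawaz 1.097 w 0.0574 F [ 0.2 -1.  -0.8] q [-0.58 -0.14  0.43  2.03  0.07  1.24  0.91]
 d_tool cm [2.   4.98 2.  ] turn None
```

```bash
python3 -m jog '[[0.7,1.6,0.5,0,1],[0.7,1.6,0.5,0,1],[0.6,1.6,0.5,0,1],[0,0,0,0,1],[0,0,0,0,1],[0,0,0,0,1],[0,0,0,0,1],[0,0,0,0,1],[0,0,0,0,1],[0,0,0,0,1]]' 20
python3 - <<'E'
from h import *
c=grab('wrist','w9')
# blue wall/rim in view?
to(.4237,.0559,.17)
E
```

```text
time: 19.6
ee_pos: [0.4224, 0.0471, 0.1913]
eef_rot: [0.241, 0.97, -0.008, -0.003]
ft_force: [-0.2, 0.2, -0.8]
width: 0.0569
t 19.65 pos [0.4224 0.0472 0.1913] tilt [-0.01  -0.015 -1.   ] jawaz 1.084 w 0.0571 F [-0.8 -0.8 -0.8] q [-0.63 -0.09  0.38  2.04  0.05  1.2   0.82]
 d_tool cm [0.29 0.87 2.12] turn None
```

```bash
python3 -m jog '[[0.3,0.9,0.7,0,1],[0,0,0.7,0,1],[0,0,0.5,0,1],[0,0,0,0,1],[0,0,0,0,1],[0,0,0,0,1],[0,0,0,0,1],[0,0,0,0,1],[0,0,0,0,1],[0,0,0,0,1]]' 20
python3 - <<'E'
from h import *
to(.4240,.0563,.1445)
E
```

```text
time: 20.65
ee_pos: [0.4239, 0.0572, 0.1704]
eef_rot: [0.241, 0.971, -0.008, -0.003]
ft_force: [0.2, 0.3, -0.5]
width: 0.0572
t 20.65 pos [0.4239 0.0572 0.1704] tilt [-0.01  -0.015 -1.   ] jawaz 1.085 w 0.0572 F [ 0.2  0.3 -0.5] q [-0.63 -0.06  0.38  2.06  0.04  1.15  0.81]
 d_tool cm [-0.06 -0.03  2.59] turn None
```

```bash
python3 -m jog '[[0,0,0.6,0,1],[0,0,0.6,0,1],[0,0,0.6,0,1],[0,0,0.4,0,1],[0,0,0,0,1],[0,0,0,0,1],[0,0,0,0,1],[0,0,0,0,1],[0,0,0,0,1],[0,0,0,0,1]]' 20
python3 - <<'E'
from h import *
to(.4240,.0563,.1445)
E
```

```text
time: 21.65
ee_pos: [0.4236, 0.0569, 0.1464]
eef_rot: [0.241, 0.971, -0.008, -0.003]
ft_force: [-0.7, -0.3, -0.8]
width: 0.0571
t 21.65 pos [0.4236 0.0569 0.1464] tilt [-0.01  -0.015 -1.   ] jawaz 1.085 w 0.0571 F [-0.7 -0.3 -0.8] q [-0.63 -0.03  0.38  2.09  0.03  1.09  0.82]
 d_tool cm [-0.06 -0.03  0.19] turn None
```

```bash
python3 -m jog '[[0,0,0.25,0,1],[0,0,0,0,1],[0,0,0,0,1],[0,0,0,0,0.25],[0,0,0,0,0.1],[0,0,0,0,0],[0,0,0,0,0],[0,0,0,0,0],[0,0,-2,0,0],[0,0,-3,0,0]]' 20
python3 -m jog '[[0,0,-4,0,0],[-2,-3.5,-1,0,0],[-2,-4,0,0,0],[-2,-4,0,0,0],[-2,-4,0,0,0],[-2,-4,0,0,0],[-2,-2.5,0,0,0],[0,0,0,0,0],[0,0,0,0,0],[0,0,0,0,0]]' 20
python3 - <<'E'
from h import *
c=grab('wrist','w10');to(.4503,-.205,.16)
d=grab('side','s10');e=grab('scene','c10')
rim(c,'red',.06,(100,0,400,235))
f=lambda n:proj(n,(.4225,.0565,.162)).round(1)
print('pred yellow rim side/scene',f(d),f(e))
im=np.hstack([cv2.resize(c['pixels'],(400,300)),cv2.resize(d['pixels'][150:262,190:340],(400,300))])
cv2.imwrite('pics/v10.png',im[:,:,::-1])
E
```

```text
time: 22.65
ee_pos: [0.4222, 0.057, 0.1921]
eef_rot: [0.241, 0.971, -0.01, -0.005]
ft_force: [-0.2, -0.7, 0.3]
width: 0.0867
time: 23.65
ee_pos: [0.4279, -0.201, 0.2534]
eef_rot: [0.239, 0.971, -0.008, -0.001]
ft_force: [-0.1, 0.1, -0.3]
width: 0.0866
t 23.7 pos [ 0.428  -0.2006  0.2534] tilt [-0.005 -0.016 -1.   ] jawaz 1.089 w 0.087 F [0.2 0.4 0.8] q [-0.41 -0.06  0.73  1.87  0.06  1.32  1.39]
 d_tool cm [-2.16  0.8   9.33] turn None
red bbox [243, 161, 59, 58, 1076] ctr [ 0.4503 -0.2033] free [ 0.4502 -0.2031  0.0295]
pred yellow rim side/scene [249.3 186.2] [261.7 191.9]
```

View pics/v10.png

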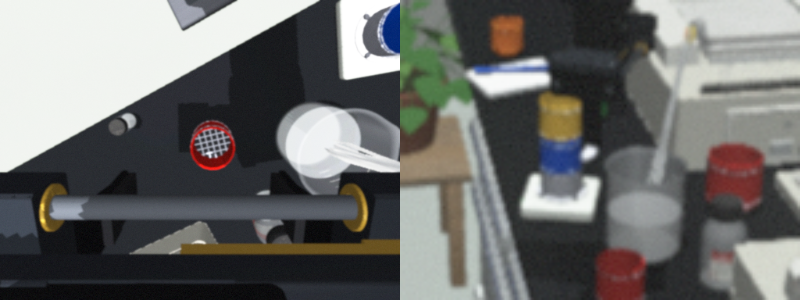

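Stack of blue and yellow stands straight. Red's rim is at wrist (272,187) full-resolution, giving (0.450, −0.204). The beaker is too close to the gripper body at this jaw angle, so I'll turn the jaws to azimuth ≈ −0.8.

```bash
python3 -m jog '[[0,0,0,0.14,0],[0,0,0,0.14,0],[0,0,0,0.14,0],[0,0,0,0.14,0],[0,0,0,0.14,0],[0,0,0,0.14,0],[0,0,0,0.14,0],[0,0,0,0.14,0],[0,0,0,0.14,0],[0,0,0,0.14,0]]' 20; python3 -m jog '[[0,0,1,0.14,0],[0,0,1,0.14,0],[0,0,1,0.14,0],[0,0,1,0.1,0],[0,0,1,0,0],[0,0,0,0,0],[0,0,0,0,0],[0,0,0,0,0],[0,0,0,0,0],[0,0,0,0,0]]' 20
python3 - <<'E'
from h import *
c=grab('wrist','w11');p=rim(c,'red',.06,(100,0,420,235))
print(proj(c,(.4503,-.204,.06)))
to(.4503,-.204,.1,-.84)
E
```

```text
time: 24.8
ee_pos: [0.4296, -0.1911, 0.2532]
eef_rot: [0.819, 0.574, -0.006, 0.004]
ft_force: [-0.9, 0.3, -0.1]
width: 0.0872
time: 25.8
ee_pos: [0.4313, -0.1861, 0.2027]
eef_rot: [0.94, 0.341, -0.003, 0.005]
ft_force: [0.3, 0.1, -0.0]
width: 0.0873
red bbox [256, 142, 69, 67, 1487] ctr [ 0.4508 -0.2038] free [ 0.4508 -0.2038  0.0291]
[289.74258111 176.14133611]
t 25.85 pos [ 0.4313 -0.1861  0.2027] tilt [-0.002 -0.012 -1.   ] jawaz -0.874 w 0.0871 F [0.4 0.1 0.6] q [-0.35 -0.01  0.65  1.94  0.02  1.21 -0.57]
 d_tool cm [ 0.4   2.51 10.29] turn -0.034395619860208004
```

```bash
python3 -m jog '[[0.4,1.2,2,0,0],[0,1.2,2,0,0],[0,0,2,0,0],[0,0,2,0,0],[0,0,2,0,0],[0,0,0,0,0],[0,0,0,0,0],[0,0,0,0,0],[0,0,0,0,0],[0,0,0,0,0]]' 20
python3 - <<'E'
from h import *
to(.4507,-.2039,.043)
E
```

```text
time: 26.85
ee_pos: [0.4539, -0.2045, 0.1045]
eef_rot: [0.94, 0.342, 0.001, 0.007]
ft_force: [-0.3, 0.7, -0.7]
width: 0.0869
t 26.85 pos [ 0.4539 -0.2045  0.1045] tilt [ 0.007 -0.013 -1.   ] jawaz -0.872 w 0.0869 F [-0.3  0.7 -0.7] q [-0.29  0.2   0.68  1.99 -0.14  0.98 -0.42]
 d_tool cm [-0.19 -0.34  6.15] turn None
```

```bash
python3 -m jog '[[-0.2,-0.35,1.7,0,0],[0,0,1.6,0,0],[0,0,1.6,0,0],[0,0,1,0,0],[0,0,0,0,0],[0,0,0,0,1],[0,0,0,0,1],[0,0,0,0,1],[0,0,0,0,1],[0,0,0,0,1]]' 20;python3 - <<'E'
from h import *
to(.4507,-.2039,.043)
E
python3 -m jog '[[0,0,0,0,1],[0,0,0,0,1],[0,0,0,0,1],[0,0,-2,0,1],[0,0,-4,0,1],[0,0,-5,0,1],[0,0,-5,0,1],[0,0,-5,0,1],[0,0,-2,0,1],[0,0,0,0,1]]' 20
python3 - <<'E'
from h import *
c=grab('wrist','w12');to(.424,.0565,.26)
E
```

```text
time: 27.85
ee_pos: [0.4549, -0.2044, 0.0494]
eef_rot: [0.939, 0.343, 0.006, 0.009]
ft_force: [0.9, 0.9, -0.2]
width: 0.0567
t 27.85 pos [ 0.4549 -0.2044  0.0494] tilt [ 0.017 -0.013 -1.   ] jawaz -0.871 w 0.0567 F [ 0.9  0.9 -0.2] q [-0.25  0.29  0.65  2.04 -0.23  0.86 -0.35]
 d_tool cm [-0.29 -0.32  0.63] turn None
time: 28.85
ee_pos: [0.449, -0.2015, 0.2859]
eef_rot: [0.94, 0.342, 0.004, 0.008]
ft_force: [-0.0, 0.2, -1.3]
width: 0.0565
t 28.9 pos [ 0.4487 -0.2014  0.2846] tilt [ 0.012 -0.013 -1.   ] jawaz -0.873 w 0.0568 F [ 0.7 -0.1 -1.5] q [-0.37 -0.03  0.69  1.78  0.03  1.37 -0.56]
 d_tool cm [ 14.69 -21.39   2.1 ] turn None
```

View pics/w12.png

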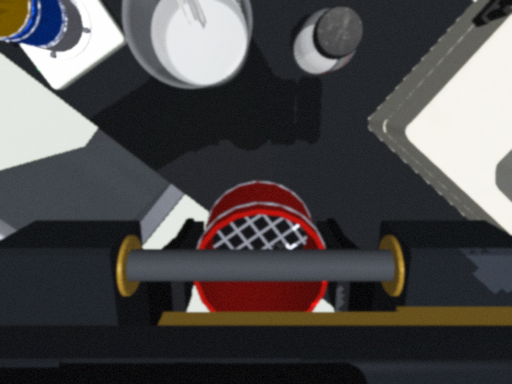

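Red is held. Bottle (330,40) and beaker (190,40) untouched; red's far rim edge is at (261,204).

Run:
```python
from h import *
from scipy.spatial.transform import Rotation as Ro
c=dict(np.load('pics/w12.npz'));s=r.read_state();R=Ro.from_quat(s['eef_rot']).as_matrix()
z=s['ee_pos'][2]+.0106
for u,v in((261,204),(196,270),(328,270)):print(((R.T@(onz(c,u,v,z)-s['ee_pos']))*1000).round(1))
c2=dict(np.load('pics/w2.npz'));p=np.array([.4323,.3627,.0432])
R2=Ro.from_quat([.005,1,0,-.003]).as_matrix();print('blue',((R2.T@(onz(c2,261,207,.06)-p))*1000).round(1))
```

```text
[ 28.6   0.4 -10.6]
[ -0.2 -26.8 -11.1]
[ -0.8  28.8 -10.1]
blue [ 30.2   0.3 -16.6]
```

```bash
python3 -m jog '[[1.6,-2.4,0,0,1],[1.8,-2.6,0,0,1],[1.8,-2.6,0,0,1],[1.8,-2.6,0,0,1],[1.8,-2.6,0,0,1],[1.8,-2.6,0,0,1],[0,0,0,0,1],[0,0,0,0,1],[0,0,0,0,1],[0,0,0,0,1]]' 20
python3 - <<'E'
from h import *
to(.424,.0565,.24)
E
```

```text
time: 29.9
ee_pos: [0.4244, -0.011, 0.2669]
eef_rot: [0.94, 0.34, -0.007, 0.007]
ft_force: [-0.4, -0.6, -0.2]
width: 0.0566
t 29.9 pos [ 0.4244 -0.011   0.2669] tilt [-0.009 -0.018 -1.   ] jawaz -0.877 w 0.0566 F [-0.4 -0.6 -0.2] q [-0.54 -0.16  0.41  1.93  0.08  1.37 -1.04]
 d_tool cm [ 4.34 -5.24  2.57] turn None
```

```bash
python3 -m jog '[[1.4,-1.7,0.7,0,1],[1.4,-1.7,0.7,0,1],[1.4,-1.7,0.6,0,1],[0,0,0,0,1],[0,0,0,0,1],[0,0,0,0,1],[0,0,0,0,1],[0,0,0,0,1],[0,0,0,0,1],[0,0,0,0,1]]' 20
python3 - <<'E'
from h import *
to(.4229,.0574,.225)
E
```

```text
time: 30.9
ee_pos: [0.4256, 0.0485, 0.2451]
eef_rot: [0.943, 0.333, -0.007, 0.007]
ft_force: [1.1, -0.3, -1.5]
width: 0.0566
t 30.9 pos [0.4256 0.0485 0.2451] tilt [-0.008 -0.018 -1.   ] jawaz -0.892 w 0.0566 F [ 1.1 -0.3 -1.5] q [-0.6  -0.12  0.34  1.95  0.06  1.32 -1.17]
 d_tool cm [ 0.39 -0.88  2.  ] turn None
```

```bash
python3 -m jog '[[0.4,-0.9,0.6,0,1],[0,0,0.6,0,1],[0,0,0.5,0,1],[0,0,0,0,1],[0,0,0,0,1],[0,0,0,0,1],[0,0,0,0,1],[0,0,0,0,1],[0,0,0,0,1],[0,0,0,0,1]]' 20
python3 - <<'E'
from h import *
c=grab('wrist','w13')
to(.4229,.0574,.2025)
E
```

```text
time: 31.9
ee_pos: [0.4226, 0.0586, 0.2264]
eef_rot: [0.943, 0.333, -0.007, 0.007]
ft_force: [-0.4, 0.1, -0.8]
width: 0.0567
t 31.95 pos [0.4226 0.0585 0.2264] tilt [-0.008 -0.018 -1.   ] jawaz -0.892 w 0.0568 F [-0.1 -0.  -1.2] q [-0.6  -0.11  0.33  1.98  0.05  1.28 -1.19]
 d_tool cm [-0.01  0.09  2.4 ] turn None
```

```bash
python3 -m jog '[[0,0.1,0.6,0,1],[0,0,0.6,0,1],[0,0,0.6,0,1],[0,0,0.3,0,1],[0,0,0,0,1],[0,0,0,0,1],[0,0,0,0,1],[0,0,0,0,1],[0,0,0,0,1],[0,0,0,0,1]]' 20
python3 - <<'E'
from h import *
to(.4229,.0574,.2015)
E
```

```text
time: 32.95
ee_pos: [0.4235, 0.0573, 0.2037]
eef_rot: [0.943, 0.333, -0.006, 0.007]
ft_force: [0.2, 0.2, -1.0]
width: 0.0565
t 32.95 pos [0.4235 0.0573 0.2037] tilt [-0.007 -0.017 -1.   ] jawaz -0.892 w 0.0565 F [ 0.2  0.2 -1. ] q [-0.6  -0.09  0.33  2.01  0.05  1.23 -1.18]
 d_tool cm [-0.03 -0.05  0.22] turn None
```

```bash
python3 -m jog '[[0,0,0.25,0,1],[0,0,0,0,1],[0,0,0,0,1],[0,0,0,0,0.25],[0,0,0,0,0.1],[0,0,0,0,0],[0,0,0,0,0],[0,0,0,0,0],[0,0,-2,0,0],[0,0,-3,0,0]]' 20
python3 -m jog '[[0,0,-3,0,0],[1,-0.5,-1,0,0],[3,-2,0,0,0],[3,-2,0,0,0],[3,-2,0,0,0],[2.5,-1,0,0,0],[0,0,0,0,0],[0,0,0,0,0],[0,0,0,0,0],[0,0,0,0,0]]' 20
python3 - <<'E'
from h import *
c=grab('wrist','w14');to(.4745,.2,.18);d=grab('side','s14')
m=proj(c,(.4745,.2,.015));print(m,'pred red rim side',proj(d,(.4225,.0565,.212)))
im=np.hstack([cv2.resize(c['pixels'],(400,300)),cv2.resize(d['pixels'][150:262,190:340],(400,300))])
cv2.imwrite('pics/v14.png',im[:,:,::-1])
E
```

```text
time: 33.95
ee_pos: [0.4219, 0.0576, 0.249]
eef_rot: [0.943, 0.333, -0.009, 0.007]
ft_force: [0.3, 1.5, 0.7]
width: 0.0867
time: 34.95
ee_pos: [0.4754, 0.1988, 0.2919]
eef_rot: [0.943, 0.331, -0.006, 0.006]
ft_force: [0.4, 0.2, -0.3]
width: 0.0874
t 35.0 pos [0.4754 0.1987 0.2919] tilt [-0.008 -0.016 -1.   ] jawaz -0.895 w 0.0871 F [-0.2 -0.7 -0.9] q [-0.71  0.07  0.23  1.68 -0.01  1.41 -1.37]
 d_tool cm [ 0.19 -0.24 11.19] turn None
[257.33903557 151.19078307] pred red rim side [249.32302035 173.25957565]
```

View pics/v14.png

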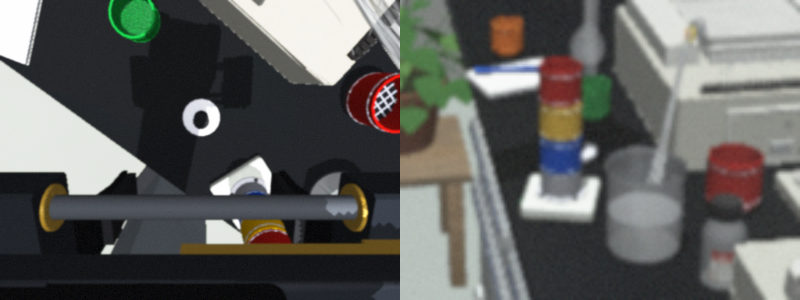

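Stack of three straight, red rim at its predicted place. Lid disc at wrist (258,151), as predicted. Refining the lid and descending.

```bash
python3 - <<'E'
from h import *
c=dict(np.load('pics/w14.npz'))
m=(cv2.cvtColor(c['pixels'],cv2.COLOR_RGB2GRAY)[118:186,225:295]>110).astype(np.uint8)
k,l,st,_=cv2.connectedComponentsWithStats(m);i=1+np.argmax(st[1:,4])
v,u=np.where(l==i);(x,y),R=cv2.minEnclosingCircle(np.stack([u+225,v+118],1).astype(np.float32))
p=onz(c,x,y,.015);print('lid',x,y,R,p,(onz(c,x+R,y,.015)-p).round(4));to(.4745,.2,.09)
E
python3 -m jog '[[0.2,-0.2,2.5,0,0],[0,0,2.8,0,0],[0,0,2.8,0,0],[0,0,2.8,0,0],[0,0,2.8,0,0],[0,0,2.5,0,0],[0,0,0,0,0],[0,0,0,0,0],[0,0,0,0,0],[0,0,0,0,0]]' 20
python3 - <<'E'
from h import *
to(.4745,.2,.042)
E
```

```text
lid 257.4665222167969 149.8891143798828 24.243722915649414 [0.4758546  0.20088103 0.015     ] [ 0.0185 -0.0232  0.    ]
t 35.05 pos [0.4755 0.1988 0.292 ] tilt [-0.007 -0.016 -1.   ] jawaz -0.895 w 0.0871 F [-1.  -0.8  1.2] q [-0.71  0.07  0.23  1.68 -0.01  1.41 -1.37]
 d_tool cm [ 0.31 -0.31 20.2 ] turn None
time: 36.05
ee_pos: [0.4772, 0.1963, 0.1312]
eef_rot: [0.945, 0.328, -0.001, 0.005]
ft_force: [0.5, -0.1, 0.1]
width: 0.0869
t 36.05 pos [0.4772 0.1963 0.1312] tilt [ 0.001 -0.01  -1.   ] jawaz -0.902 w 0.0869 F [ 0.5 -0.1  0.1] q [-0.69  0.19  0.23  1.89 -0.04  1.07 -1.35]
 d_tool cm [ 0.06 -0.53  8.92] turn None
```

```bash
python3 -m jog '[[0.1,-0.5,1.5,0,0],[0,0,1.5,0,0],[0,0,1.5,0,0],[0,0,1.5,0,0],[0,0,1.3,0,0],[0,0,0,0,0.3],[0,0,0,0,0.3],[0,0,0,0,0.3],[0,0,0,0,0.3],[0,0,0,0,0.3]]' 15
python3 - <<'E'
from h import *
to(.4752,.2005,.042)
E
```

```text
time: 37.05
ee_pos: [0.4813, 0.204, 0.0658]
eef_rot: [0.945, 0.328, 0.007, 0.003]
ft_force: [-0.4, -0.1, -0.3]
width: 0.0622
t 37.05 pos [0.4813 0.204  0.0658] tilt [ 0.016 -0.001 -1.   ] jawaz -0.902 w 0.0622 F [-0.4 -0.1 -0.3] q [-0.68  0.28  0.22  1.94 -0.07  0.91 -1.34]
 d_tool cm [-0.72 -0.13  2.37] turn None
```

```bash
python3 -m jog '[[-0.7,-0.1,0.7,0,0.3],[0,0,0.7,0,0.3],[0,0,0.7,0,0.3],[0,0,0,0,0.3],[0,0,0,0,0.3],[0,0,0,0,0.3],[0,0,0,0,0.3],[0,0,0,0,0.3],[0,0,0,0,0.3],[0,0,0,0,0.3]]' 15
python3 - <<'E'
from h import *
to(.4752,.2005,.042)
E
```

```text
time: 38.05
ee_pos: [0.4752, 0.2002, 0.0432]
eef_rot: [0.945, 0.328, 0.008, 0.003]
ft_force: [-0.7, 0.8, 0.4]
width: 0.0608
t 38.05 pos [0.4752 0.2002 0.0432] tilt [ 0.016 -0.    -1.   ] jawaz -0.902 w 0.0608 F [-0.7  0.8  0.4] q [-0.68  0.3   0.21  1.98 -0.07  0.86 -1.33]
 d_tool cm [ 0.02 -0.03  0.12] turn None
```

```bash
python3 -m jog '[[0,0,0.1,0,1],[0,0,0,0,1],[0,0,0,0,1],[0,0,0,0,1],[0,0,0,0,1],[0,0,0,0,1],[0,0,0,0,1],[0,0,0,0,1],[0,0,0,0,1],[0,0,0,0,1]]' 20
python3 - <<'E'
from h import *
to(.4752,.2005,.042)
E
python3 -m jog '[[0,0,-2,0,1],[0,0,-4,0,1],[0,0,-4.5,0,1],[0,0,-4.5,0,1],[0,0,-4.5,0,1],[0,0,-4,0,1],[0,0,-1,0,1],[0,0,0,0,1],[0,0,0,0,1],[0,0,0,0,1]]' 20
python3 - <<'E'
from h import *
c=grab('wrist','w15');to(.4225,.0565,.27)
E
```

```text
time: 39.05
ee_pos: [0.4753, 0.2003, 0.0423]
eef_rot: [0.945, 0.328, 0.008, 0.003]
ft_force: [-0.4, -0.0, 0.3]
width: 0.023
t 39.05 pos [0.4753 0.2003 0.0423] tilt [ 0.017  0.    -1.   ] jawaz -0.902 w 0.023 F [-0.4 -0.   0.3] q [-0.68  0.3   0.21  1.98 -0.07  0.86 -1.33]
 d_tool cm [ 0.01 -0.02  0.03] turn None
time: 40.05
ee_pos: [0.4686, 0.1987, 0.2922]
eef_rot: [0.945, 0.328, 0.004, 0.004]
ft_force: [-0.6, 0.5, -1.6]
width: 0.0229
t 40.1 pos [0.4685 0.1986 0.2919] tilt [ 0.009 -0.005 -1.   ] jawaz -0.902 w 0.0227 F [-0.1 -0.3 -1. ] q [-0.72  0.04  0.23  1.71 -0.    1.39 -1.39]
 d_tool cm [-12.43   8.28   2.22] turn None
```

View pics/w15.png

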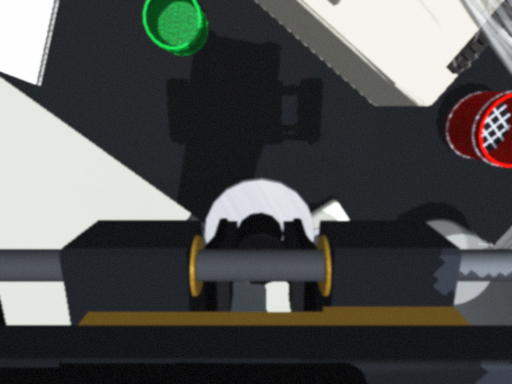

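Lid held by the knob; disc's far edge at (261,180). I'll work out its in-hand offset and go over the stack.

```bash
python3 - <<'E'
from h import *
from scipy.spatial.transform import Rotation as Ro
c=dict(np.load('pics/w15.npz'));s=r.read_state();R=Ro.from_quat(s['eef_rot']).as_matrix()
for u,v in((261,180),(204,232),(317,232)): print(((R.T@(onz(c,u,v,s['ee_pos'][2]-.0263)-s['ee_pos']))*1000).round(1))
E
python3 -m jog '[[-2.2,1.5,0,0,1],[-2.4,1.6,0,0,1],[-2.4,1.6,0,0,1],[-2.4,1.6,0,0,1],[0,0,0,0,1],[0,0,0,0,1],[0,0,0,0,1],[0,0,0,0,1],[0,0,0,0,1],[0,0,0,0,1]]' 20
python3 - <<'E'
from h import *
to(.4225,.0565,.27)
E
```

```text
[29.6  0.3 26.4]
[  1.9 -29.3  26. ]
[ 1.7 29.5 26.6]
time: 41.1
ee_pos: [0.4295, 0.089, 0.2823]
eef_rot: [0.944, 0.33, -0.005, 0.005]
ft_force: [-0.4, 0.3, -1.8]
width: 0.0227
t 41.1 pos [0.4295 0.089  0.2823] tilt [-0.006 -0.013 -1.   ] jawaz -0.898 w 0.0227 F [-0.4  0.3 -1.8] q [-0.64 -0.12  0.3   1.87  0.05  1.39 -1.25]
 d_tool cm [-2.56  2.1   1.27] turn None
```

```bash
python3 -m jog '[[-1.3,1,0.4,0,1],[-1.2,1.1,0.4,0,1],[0,0,0,0,1],[0,0,0,0,1],[0,0,0,0,1],[0,0,0,0,1],[0,0,0,0,1],[0,0,0,0,1],[0,0,0,0,1],[0,0,0,0,1]]' 20
python3 - <<'E'
from h import *
to(.4225,.057,.2455)
E
```

```text
time: 42.1
ee_pos: [0.4228, 0.0553, 0.2742]
eef_rot: [0.944, 0.331, -0.005, 0.005]
ft_force: [-0.2, 0.9, -0.0]
width: 0.023
t 42.1 pos [0.4228 0.0553 0.2742] tilt [-0.006 -0.013 -1.   ] jawaz -0.896 w 0.023 F [-0.2  0.9 -0. ] q [-0.61 -0.15  0.33  1.91  0.06  1.38 -1.19]
 d_tool cm [ 0.12 -0.17  2.87] turn None
```

```bash
python3 -m jog '[[0.1,-0.2,0.7,0,1],[0,0,0.6,0,1],[0,0,0.6,0,1],[0,0,0.5,0,1],[0,0,0.1,0,1],[0,0,0,0,1],[0,0,0,0,1],[0,0,0,0,1],[0,0,0,0,1],[0,0,0,0,1]]' 20
python3 - <<'E'
from h import *
to(.4225,.057,.2445)
E
```

```text
time: 43.1
ee_pos: [0.4221, 0.0572, 0.2468]
eef_rot: [0.944, 0.331, -0.005, 0.005]
ft_force: [-0.0, -0.4, -0.6]
width: 0.023
t 43.1 pos [0.4221 0.0572 0.2468] tilt [-0.006 -0.013 -1.   ] jawaz -0.896 w 0.023 F [-0.  -0.4 -0.6] q [-0.61 -0.13  0.33  1.96  0.06  1.32 -1.19]
 d_tool cm [0.02 0.04 0.23] turn None
```

```bash
python3 -m jog '[[0,0,0.25,0,1],[0,0,0,0,1],[0,0,0,0,1],[0,0,0,0,0.6],[0,0,0,0,0.5],[0,0,0,0,0.4],[0,0,0,0,0.3],[0,0,0,0,0.3],[0,0,-1.5,0,0.3],[0,0,-3,0,0.3]]' 20; python3 -m jog '[[0,0,-3,0,0.3],[0,0,-3,0,0.3],[0,-2,0,0,0.3],[3,-4,0,0,0],[3,-4,0,0,0],[3,-4,0,0,0],[2,-2,0,0,0],[0,0,0,0,0],[0,0,0,0,0],[0,0,0,0,0]]' 20
python3 - <<'E'
from h import *
a=grab('side','s16');b=grab('scene','c16');to(.4225,.0565,.3)
for n,c in(('side',a),('scene',b)):
  print(n,[proj(c,(.4225,.0565,z)).round(0).tolist() for z in(.212,.248)])
q=proj(b,(.4225,.0565,.15)).astype(int)
A=cv2.resize(a['pixels'][140:300,200:340],(525,600),interpolation=2)
B=cv2.resize(b['pixels'][max(q[1]-60,0):q[1]+80,q[0]-27:q[0]+37],(274,600),interpolation=2)
cv2.imwrite('pics/v16.png',np.hstack([A,B])[:,:,::-1])
E
```

```text
time: 44.1
ee_pos: [0.4208, 0.0576, 0.2873]
eef_rot: [0.944, 0.331, -0.008, 0.005]
ft_force: [0.7, 0.5, 1.0]
width: 0.06
time: 45.1
ee_pos: [0.4081, 0.2571, 0.3517]
eef_rot: [0.944, 0.329, -0.004, 0.004]
ft_force: [-0.1, -0.9, 0.1]
width: 0.0866
t 45.2 pos [0.4083 0.2566 0.352 ] tilt [-0.005 -0.01  -1.   ] jawaz -0.901 w 0.0869 F [0.4 0.4 0.3] q [-0.77 -0.02  0.11  1.64  0.01  1.53 -1.56]
 d_tool cm [-11.26  16.54   5.39] turn None
side [[249.0, 173.0], [249.0, 164.0]]
scene [[261.0, 179.0], [261.0, 170.0]]
```

View pics/v16.png

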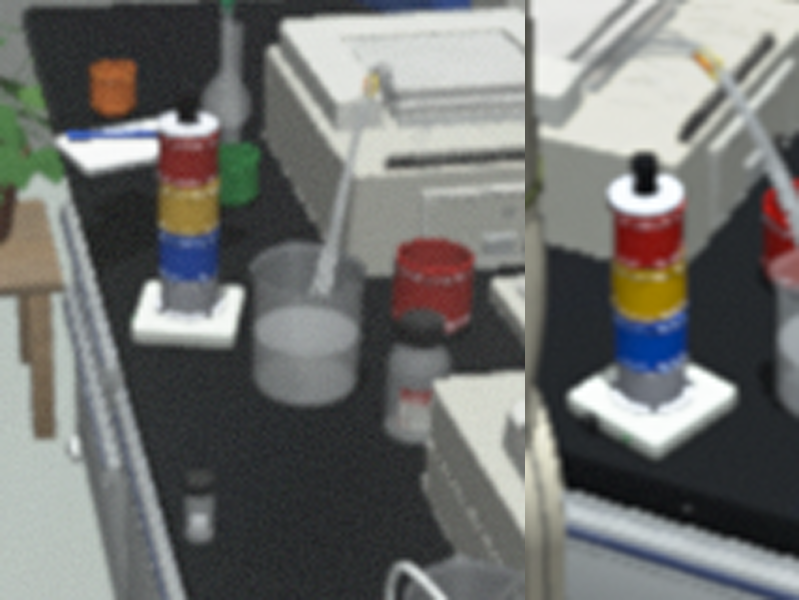

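The final picture shows the whole stack straight with the lid flat on red, and the beaker, bottle and vial standing.

```bash
python3 -c "
from bench import r
r.close_job()"
```

```text
the job is handed in; nothing more can be done
```

I stacked the fine (blue), medium (yellow) and small coarse (red) sieves on the pan, in that order, closed the stack with the lid, and handed the job in at about 45 s of the 104 s allowed.

**Last checks:**
- The final side and scene pictures show the stack straight, with each piece in the rim below and the lid flat on the red sieve. The knob top was about 2 px from where I predicted it in the side view.
- In those final pictures the beaker, bottle and vial are standing where they were. The gripper was open and well clear of the stack.
- The wrist force I read between moves stayed around 2 N. I did not log it during each move.

**What disagreed or went wrong:**
- My first estimate of the pan, from the fixed cameras, was about 7 mm off from two later wrist-camera views. Those two agreed with each other, so I used them.
- On the first grasp the arm overshot by about 1 cm and probably nudged the blue sieve a few millimetres. I reopened the gripper, re-centred and gripped it cleanly.
- The tool drifted by up to about 1° of tilt during the moves, but every foot still went in without resistance.

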